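# Ready the sample-cabinet lock

## Task

Get the padlock ready for the sample cabinet: slide the flat cover of the lock case fully open, turn the lock's dial clockwise, click by click, until its pointer clicks home at the raised release mark nearest the shackle, and pull the shackle out all the way while the lock lies in its nest. Then pick up the open lock, lift it about 15 cm and finish while holding it up steadily there in the gripper, dial upward and roughly level, shackle still out and cover still open. Leave the other things on the bench standing where they are.

Things in the scene. Friction and masses are not known exactly. Their poses are not given: they have to be found in the camera images.
- case: White lock case fixed to the bench, 134 mm wide (its x), 306 mm long (its y, -165 to +141 mm). Origin: on the bench under the middle of the lock's nest; z up. Floor 6 mm thick. y -165 to -51 mm: closed solid half, 66 mm high. y -51 to +55: open top between side walls 71 mm high with rails, inner faces at x = +-61 mm. y +55 to +141: shackle end, a tray with a lip only 18 mm high.
- nest (a point): Middle of the lock's nest on the case floor, 6 mm above the bench; axes as the case. Four black corner stops, tops 24 mm above the bench, hold the lock's corners with 1 to 1.5 mm of play: it cannot slide or turn but lifts straight out. The middle 40 mm of each of its four sides is left free.
- cover (a joint): Flat black cover, 132 x 100 x 4 mm, top 71 mm above the bench, sliding level along the case; 0 = over the lock, grows as it slides towards the case's -y (over the closed half) to 0.105 m = fully open. Starts within 20 mm of shut; about 2 N of friction, stays where left.
- cover_rib (a point): Middle of the upright aluminium rib on the cover: 12 mm thick along the case's y, 56 mm long along the case's x, rising 20 mm from the cover (71 to 91 mm above the bench). This point is 81 mm above the bench. Moves with the cover.
- lock: Loose steel combination padlock lying face up in the nest, shackle towards the case's +y. Body 64 x 64 x 30 mm thick; all together 0.3 to 0.5 kg. Origin: centre of the underside; z up through the dial, y towards the shackle. Release mark: small dark raised block on its face at y = +29 mm, beside the dial; thin ticks, one per notch, run from it counter-clockwise round the dial.
- dial (a joint): Turn of the round black dial (51 mm across, its disc 36 to 42 mm above the bench). 0 = pointer at the release mark, grows clockwise from above; at -a the pointer heads a rad counter-clockwise of the lock's +y. Sprung notches (peak 0.05 N m) every 20 deg (0.349 rad) centre it when let go. Starts at -0.70, -1.05 or -1.40; stops -1.65, +0.55. Shackle is free only within 0.08 of 0.
- dial_grip (a point): On the dial's axis, halfway up its straight grip bar: 12 mm thick, 40 mm long, 20 mm high above the dial's disc (42 to 62 mm above the bench in the nest). The bar lies along the pointer; turning or lifting the lock by it is fine.
- dial_pointer (a point): The pointer end of the grip bar, 20 mm out from the dial's axis at half the bar's height; a white line runs along the bar's top to this end.
- shackle (a joint): How far the shackle is pulled out of the lock towards the lock's +y: 0 = shut, 0.022 m = fully out. About 1.5 N of friction, no spring, stays where left. Blocked unless the dial is at the release mark; once out, the dial may turn.
- shackle_bow (a point): Middle of the shackle's crossbar: 8 mm round steel bar across the lock (along its x), 72 mm from the lock's origin along y when shut, 21 mm above the bench (15 mm above the case floor). The legs stand 21 mm either side: the opening inside is 34 mm wide and, when shut, 36 mm long from lock body to crossbar.
- beaker: Bystander: clear plastic beaker, 68 mm across, 85 mm high, beside the case on its +x side. Origin: centre of underside.
- jar: Bystander: amber jar with white cap, 52 mm across, 70 mm high, beside the case on its +x side. Origin: centre of underside.
- marker: Bystander: marker pen lying on the bench on the case's -x side, 120 mm long along its y, 16 mm thick. Origin: centre of underside.
- dish: Bystander: lidded clear dish, 64 mm across, 16 mm high, on the case's -x side. Origin: centre of underside.
- rack: Bystander: white tube rack 90 x 190 mm with six capped tubes, 95 mm high, beyond the case's -y end. Origin: centre of underside.
- wash_bottle: Bystander: white bottle, 66 mm across, 170 mm high, beyond the case's +y end. Origin: centre of underside.
Not all that is in view belongs to the job. What is shaped like the lock but red or yellow is not meant.

How it is judged (in metres and radians):
On the way, in this order (a step that is already met when the one before it is completed fails the run):
1. the cover is slid fully open (value of joint cover above 0.095 m), for 0.2 s.
2. the dial stands in the release notch, the shackle still shut (value of joint dial between -0.1 and 0.1 rad and value of joint shackle below 0.006 m), for 0.2 s.
3. the shackle is pulled out with the lock still in its nest (value of joint shackle above 0.017 m and height (world z) of lock below 0.03 m), for 0.2 s.
At the end, for the whole second after the job is handed in: The lock hangs steady in the gripper (fingers press it with over 1 N, speed under 30 mm/s) with its underside more than 110 mm above the bench, dial up within 0.45 rad of level, shackle out by more than 17 mm, touching the case nowhere, and the cover is still open by more than 95 mm (height (world z) of lock above 0.11 m and value of joint shackle above 0.017 m and value of joint cover above 0.095 m and angle between lock's own z axis and vertical below 0.45 rad and linear speed of lock below 0.03 m/s and contact force between the fingers and lock above 1 N and contact force between lock and case below 0.05 N); the arm keeps its last pose, push and grip.
It fails at once if a bystander is shoved more than 30 mm or tipped over (distance of any of beaker, jar, marker, dish, rack, wash_bottle from where it was at the start of the episode above 0.03 m or angle between any of beaker, jar, rack, wash_bottle's own z axis and vertical above 0.6 rad).
It also fails if it takes over 64 s, if anything falls off the work surface, if the arm or the gripper's body presses on something with over 40 N, if the wrist force passes 120 N, or if a joint passes its speed limit or range.

## Robot

A 7-joint arm with a two-finger parallel gripper is mounted at the origin on the work surface. World frame = base frame: x ahead of the robot, y to its left, z up, the work surface at z = 0. Lengths are in m, angles in degrees, forces in N, time in s.
With the tool pointing down it reaches from about 0.4 to 0.875 m from the base axis. Payload 6.5 kg.
Tool frame: the origin (TCP) lies on the mounting face of the last link; the fingertips stand 166 mm ahead of it and the grasp point (between the pads) lies 147 mm ahead of it; z points along the fingers, y is the direction in which the jaws open and shut (so a half turn about z gives the same grasp; the last joint's range is limited). The gripper opens to 88 mm and grips with 3 to 60 N. Pads are 18 mm wide; open, the fingers measure 123 mm over their backs; the gripper's body (75 mm by 187 mm) begins 45 mm behind the grasp point.
Start: joints at [-79.309, 30.733, -0.252, 88.115, 0.149, 61.152, -4.079], TCP at [0.163, 0.629, 0.405] pointing down, gripper open.
Joint ranges: [-154.64, 154.64], [-21.42, 123.67], [-72.66, 72.17], [13.99, 137.28], [-74.86, 254.86], [10.95, 109.41], [-158.01, 158.01]. Speed limits (degrees/s): [136.94, 136.94, 180, 180, 180, 180, 180].

## Interface

Orientations are given as a 3x3 rotation matrix whose columns are the frame's x, y, z axes.
In Python, from plant import move_to, move_straight, goto_joints, grip, wait, inverse_kinematics, camera, camera_model, Unreachable, hand_in, get_clock, get_joint_positions, get_qvel, get_tau, get_tcp_pos, get_tool_rot, get_ft_force, get_wrist_torque, get_finger_gap gives the robot as it stands. Calls block until the motion is done:
- move_to(position, orientation): joint-space move of the TCP to a pose.
- move_straight(position, rate=0.15, rot=None): straight line of the TCP; rot=None keeps the orientation; rate is the mean speed in m/s.
- goto_joints(angles): joint-space move.
- grip(opening, grip_force=None): finger opening in m; grip_force is the grip in N (None keeps the last); returns when the fingers have stopped.
- wait(seconds).
- inverse_kinematics(position, orientation): joint angles nearest the present ones, or None.
- camera(name): name is "scene" or "top" or "wrist"; returns (picture, depth): 384x512x3 uint8, red, green, blue; 384x512 float32, m along the optical axis (not along the pixel's ray), 0 where there is no reading.
- camera_model(name): a dict with "fx", "fy", "cx", "cy" (pixels), "T" (4x4, takes a point from camera to world coordinates); the wrist camera has in their place "T_tool_cam" (4x4, takes a point from camera to tool coordinates, whose origin is the TCP and whose axes are the flange's). Camera axes: x right, y down, z forward; pixel columns grow to the right and rows downward; lengths in m; the calibration is good to about 2 mm. A picture is of the moment at which its call begins: read the wrist's pose just before it. camera_model takes no time and is no camera call.
A pose or a line that the arm cannot do raises Unreachable and nothing moves.
- hand_in(): hands the job in, once; it reports no verdict.
Readings, each from a call of its own:
- get_clock(): time.
- get_joint_positions(): joint angles.
- get_qvel(): joint speeds.
- get_tau(): joint torques, N m.
- get_tcp_pos(): TCP position.
- get_tool_rot(): TCP orientation.
- get_ft_force(): force on the tool from outside, world axes, zero at the start.
- get_wrist_torque(): the same for the moment, N m.
- get_finger_gap(): finger opening in m.
Only numpy, scipy, OpenCV 4.12 (cv2) and the standard library are available. Lean on these libraries where they do the work, as an engineer would, in place of code of your own. Each camera call takes 0.05 s, during which the arm holds its last target.

## Working session

There is one attempt and no reset: what is moved stays moved. The work goes in short steps, each a Python script; the robot and the scene stay as the last script left them, time stands still between calls to the robot, and variables do not carry over. Pictures are saved under pics/ and viewed, and the job is handed in when it is done.

```bash
ls; mkdir -p pics; python3 - <<'E'
from plant import *
import cv2,numpy as np
print(get_clock(),get_tcp_pos(),get_finger_gap(),get_ft_force())
for n in ["scene","top"]:
    p,d=camera(n); cv2.imwrite(f"pics/{n}0.png",p[:,:,::-1]); np.save(f"pics/{n}0d.npy",d)
    m=camera_model(n); print(n,{k:np.round(v,3).tolist() for k,v in m.items()})
print(camera_model("wrist"))
E
```

```text
pics
0.0 [0.16244528 0.62903063 0.40383555] 0.08845881805834632 [-4.02569830e-04  5.63230250e-01  5.04825205e-02]
scene {'fx': 396.692, 'fy': 396.692, 'cx': 257.976, 'cy': 194.11, 'T': [[-0.755, 0.431, -0.495, 0.991], [0.656, 0.472, -0.589, 0.579], [-0.02, -0.769, -0.638, 0.689], [0.0, 0.0, 0.0, 1.0]]}
top {'fx': 475.654, 'fy': 475.654, 'cx': 263.561, 'cy': 199.246, 'T': [[0.022, -0.997, 0.07, 0.442], [-1.0, -0.021, 0.014, 0.011], [-0.012, -0.07, -0.997, 1.324], [0.0, 0.0, 0.0, 1.0]]}
{'fx': 265.3552108257599, 'fy': 265.3552108257599, 'cx': 257.3511239355211, 'cy': 192.30962050476836, 'T_tool_cam': array([[ 7.11676083e-04, -9.52651777e-01, -3.04062635e-01,
         7.91339112e-02],
       [ 9.99999747e-01,  6.71601261e-04,  2.36378166e-04,
        -4.72752677e-04],
       [-2.09772310e-05, -3.04062726e-01,  9.52652013e-01,
         2.06036206e-02],
       [ 0.00000000e+00,  0.00000000e+00,  0.00000000e+00,
         1.00000000e+00]])}
```

View pics/scene0.png

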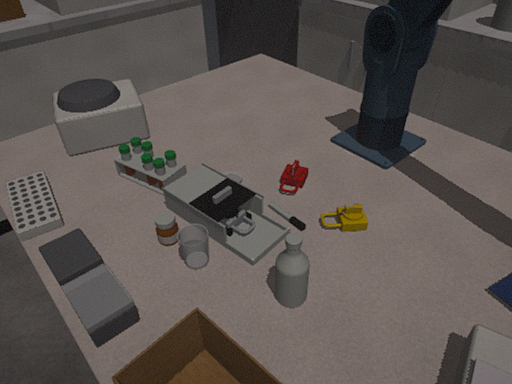

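View pics/top0.png

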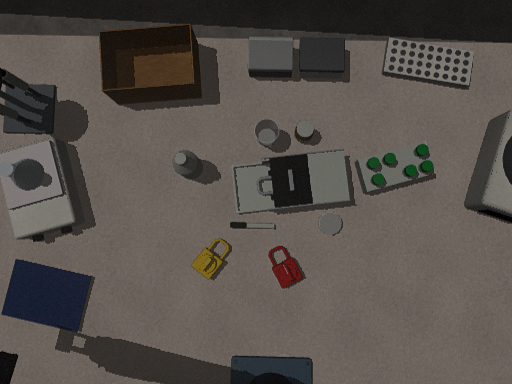

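The scene image shows the white case at about (230,210), with the black cover and the rib at (222,195). The steel shackle sticks out at (240,222). The red lock (293,177) and the yellow lock (345,218) are decoys. In the top image the case is at (290,183), the rib at (291,180) and the shackle at (266,186). The meant lock is the steel one inside the case, which fits "face up in the nest, shackle towards the case's +y". Next I'll make an enlarged crop and measure.

```bash
cat > h.py <<'E'
from plant import *
import cv2,numpy as np
from scipy.spatial.transform import Rotation as R
def cam_T(n):
    m=camera_model(n)
    if n!="wrist": return m,np.array(m["T"])
    W=np.eye(4);W[:3,:3]=np.array(get_tool_rot());W[:3,3]=get_tcp_pos()
    return m,W@np.array(m["T_tool_cam"])
def shot(n,name):
    m,T=cam_T(n); p,d=camera(n)
    cv2.imwrite(f"pics/{name}.png",p[:,:,::-1]); np.savez(f"pics/{name}.npz",p=p,d=d,T=T,K=[m["fx"],m["fy"],m["cx"],m["cy"]])
    return p,d,T,[m["fx"],m["fy"],m["cx"],m["cy"]]
def load(name):
    z=np.load(f"pics/{name}.npz"); return z["p"],z["d"],z["T"],z["K"]
def ray(px,T,K):
    px=np.atleast_2d(px).astype(float)
    d=np.c_[(px[:,0]-K[2])/K[0],(px[:,1]-K[3])/K[1],np.ones(len(px))]@T[:3,:3].T
    return T[:3,3],d
def onz(px,z,T,K):
    o,d=ray(px,T,K); s=(z-o[2])/d[:,2]; return o+s[:,None]*d
def cloud(d,T,K):
    v,u=np.mgrid[:d.shape[0],:d.shape[1]]
    P=np.stack([(u-K[2])/K[0]*d,(v-K[3])/K[1]*d,d],-1)@T[:3,:3].T+T[:3,3]
    P[d==0]=np.nan; return P
def proj(P,T,K):
    q=(np.atleast_2d(P)-T[:3,3])@T[:3,:3]; return np.c_[K[0]*q[:,0]/q[:,2]+K[2],K[1]*q[:,1]/q[:,2]+K[3]]
def down(yaw): # tool x axis at yaw, z down
    c,s=np.cos(yaw),np.sin(yaw); return np.array([[c,s,0],[s,-c,0],[0,0,-1.]])
E
python3 - <<'E'
from h import *
m=camera_model("top");K=[m["fx"],m["fy"],m["cx"],m["cy"]];T=np.array(m["T"])
p=cv2.imread("pics/top0.png")
for px,z in [((233,165),.018),((346,151),.066),((350,203),.066),((236,213),.018),((291,180),.091),((266,186),.02),((267,133),.08),((305,131),.07),((187,164),.17),((331,224),.016),((253,226),.016)]:
    print(px,onz(px,z,T,K).round(3)[0])
print(np.array(get_tool_rot()).round(3))
cv2.imwrite("pics/top0c.png",cv2.resize(p[110:250,160:360],None,fx=4,fy=4,interpolation=cv2.INTER_CUBIC))
E
```

```text
(233, 165) [0.627 0.116 0.018]
(346, 151) [ 0.664 -0.188  0.066]
(350, 203) [ 0.525 -0.2    0.066]
(236, 213) [0.494 0.104 0.018]
(291, 180) [ 0.58  -0.042  0.091]
(266, 186) [0.57  0.023 0.02 ]
(267, 133) [0.705 0.023 0.08 ]
(305, 131) [ 0.715 -0.078  0.07 ]
(187, 164) [0.606 0.217 0.17 ]
(331, 224) [ 0.47  -0.157  0.016]
(253, 226) [0.46  0.057 0.016]
[[-0.968  0.25  -0.   ]
 [ 0.25   0.968 -0.001]
 [-0.    -0.002 -1.   ]]
```

View pics/top0c.png

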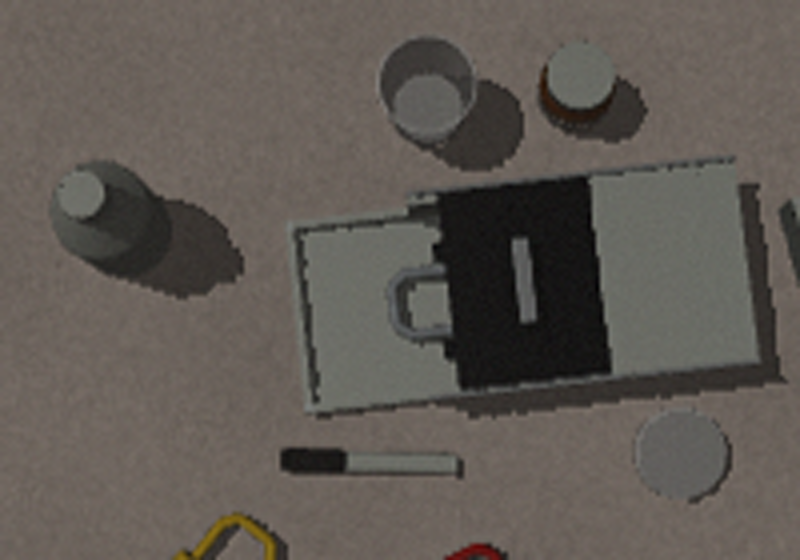

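The crop shows the steel lock's shackle at crop (415,300), sticking out of the white case from under the black cover; the rib is at (523,280). Case origin is about (0.576, -0.03) with a yaw of about 6.4°. I'll take wrist views from two places.

```bash
python3 - <<'E'
from h import *
yaw=np.radians(186.4)
move_to([0.56,-0.02,0.36],down(yaw)); shot("wrist","w1")
move_straight([0.535,0.06,0.34],rate=.2); shot("wrist","w2")
print(get_clock(),get_joint_positions())
E
python3 - <<'E'
import cv2
a=cv2.imread("pics/w1.png")
cv2.imwrite("pics/w1e.png",cv2.resize(cv2.convertScaleAbs(a,alpha=1.6,beta=10),(800,600)))
a=cv2.imread("pics/w2.png")
cv2.imwrite("pics/w2e.png",cv2.resize(cv2.convertScaleAbs(a,alpha=1.6,beta=10),(800,600)))
E
```

```text
3.475 [-28.99164641  25.98040008  23.05781828 109.41435234 -13.44619842
  47.17182354  97.48594812]
```

View pics/w1e.png

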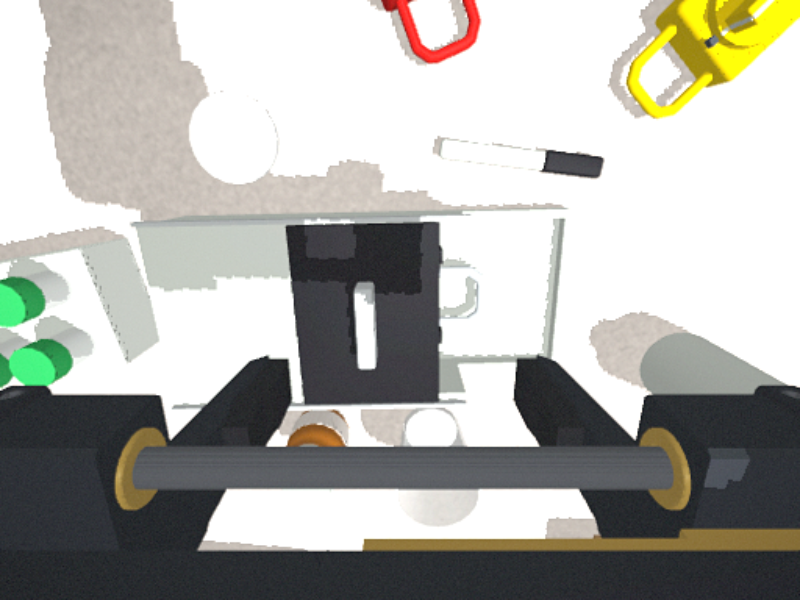

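View pics/w2e.png

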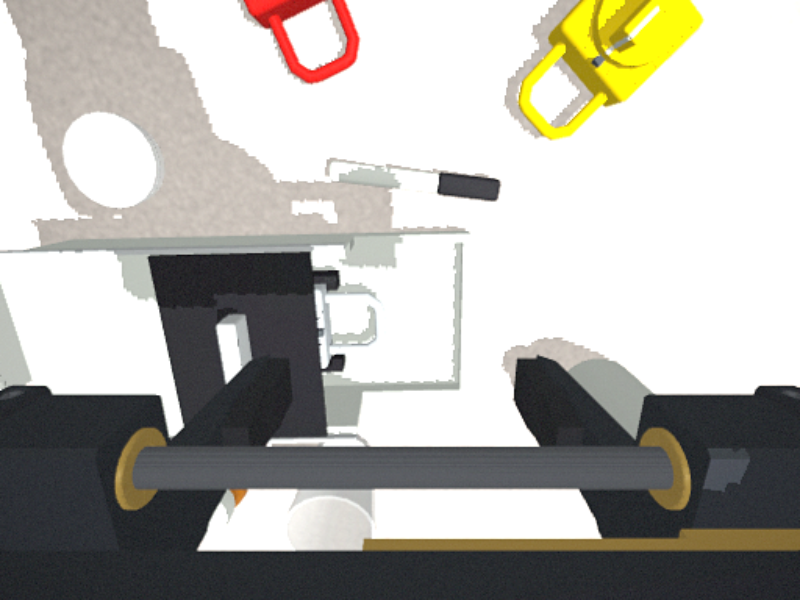

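Both wrist views show the rib (w1 enlarged (365,325), w2 (232,350)), the cover edges and the shackle's bow (w1 (465,295), w2 (360,318)). Now I'll measure by ray-casting masks, with heights from the depth and from triangulating the two views.

```bash
python3 - <<'E'
from h import *
def inter(pts_rays):
    A=np.zeros((3,3));b=np.zeros(3)
    for o,d in pts_rays:
        d=d/np.linalg.norm(d);M=np.eye(3)-np.outer(d,d);A+=M;b+=M@o
    return np.linalg.solve(A,b)
S=512/800
rays={}
for n,rib,roi in [("w1",(365,325),None),("w2",(232,340),None)]:
    p,d,T,K=load(n); P=cloud(d,T,K); hsv=cv2.cvtColor(p,cv2.COLOR_RGB2HSV)
    z=P[...,2]
    c=np.array(rib)*S
    m=((z>.083)&(z<.098)).astype(np.uint8); 
    k,lab,st,ce=cv2.connectedComponentsWithStats(m)
    i=min(range(1,k),key=lambda i:1e9 if st[i,4]<60 else np.hypot(*(ce[i]-c)))
    q=np.argwhere(lab==i)
    pts=P[lab==i]; print(n,"rib top: z med",np.median(pts[:,2]).round(4))
    r=cv2.minAreaRect(pts[:,:2].astype(np.float32)*1000); print("  rect mm",np.round(r[0],1),np.round(r[1],1),r[2])
    # cover: dark & z ~ .071
    mc=((z>.062)&(z<.08)&(hsv[...,2]<75)).astype(np.uint8)
    k,lab,st,ce=cv2.connectedComponentsWithStats(mc); i=1+np.argmax(st[1:,4]); pts=P[lab==i]
    r=cv2.minAreaRect(pts[:,:2].astype(np.float32)*1000); print("  cover z",np.median(pts[:,2]).round(4),"rect",np.round(r[0],1),np.round(r[1],1),round(r[2],2))
    # shackle: z in .012...03 region near bow
    mb=((z>.014)&(z<.03)).astype(np.uint8)
    u,v=(np.array((465,295) if n=="w1" else (360,318))*S).astype(int)
    sub=z[v-20:v+20:4,u-30:u+20:3]; print(np.round(sub*1000).astype(int) if n=="w2" else "")
E
```

```text
w1 rib top: z med 0.0902
  rect mm [582.6 -41.3] [54.8 12. ] 7.805035591125488
  cover z 0.0705 rect [583.4 -42.3] [132.3 101.7] 7.58

w2 rib top: z med 0.0901
  rect mm [574.6 -42. ] [38.6 12.3] 8.547704696655273
  cover z 0.0705 rect [584.1 -42.3] [133.5 103. ] 7.74
[[                  71                   27                   22
                    24                   24                   23
                     6                    6 -9223372036854775808
                     5                    6                    5
                     5                    5                    7
                     5                    5]
 [                  71                   34                   31
                    16                    5                    6
                    20                   20                   21
                    22                   21                   21
                     5                    6                    7
                     5                    4]
 [                  71                   37                   33
                    23    
[... 2230 characters left out ...]
     12                    6
                     6                    6                    7
                     5                    7                    6
                     6                    6                   23
                    24                    6]
 [                  70                   71                   35
                    32                   13                    5
                     5                    6                    5
                     6                    6                    4
                    22                   24                   24
                    24                    6]]<stdin>:26: RuntimeWarning: invalid value encountered in cast
```

The two views agree. The rib top is at z 0.090, with its centre at (0.583, -0.0415) and yaw 7.7°. The cover top is at 0.0705. I'll grip the rib and drag the cover towards −y.

```bash
python3 - <<'E'
from h import *
a=np.radians(7.7); rot=down(np.pi+a); cy=np.array([-np.sin(a),np.cos(a),0])
g=np.array([.583,-.0415,.240])
move_to(g+[0,0,.06],rot); grip(.045,15)
move_straight(g,rate=.12); grip(0.0,15)
print(get_clock(),get_finger_gap(),np.round(get_ft_force(),2))
s=.08
move_straight(g-cy*s,rate=.08); print(s,np.round(get_ft_force(),2))
while s<.112:
    s+=.004; move_straight(g-cy*s,rate=.04); f=np.array(get_ft_force())@cy; print(round(s,3),round(f,2),((g-np.array(get_tcp_pos()))@cy).round(4))
    if f>9: break
print(get_clock(),get_finger_gap())
E
```

```text
6.0417 0.011831050548152297 [-0.03  0.78  1.25]
0.08 [-0.82 -1.87  3.65]
0.084 -1.44 0.0838
0.088 -0.32 0.0876
0.092 5.55 0.0897
0.096 13.33 0.0907
8.1917 0.011859789780857027
```

The cover hit its stop: the force rose to 13 N at 91 mm of travel. Now I'll release it and look at the lock.

```bash
python3 - <<'E'
from h import *
a=np.radians(7.7); rot=down(np.pi+a)
grip(.05); t=np.array(get_tcp_pos()); move_straight(t+[0,0,.04],rate=.2)
move_to([.515,-.03,.30],rot); shot("wrist","w3")
move_straight([.50,.02,.30],rate=.2); shot("wrist","w4"); print(get_clock())
for n in ("w3","w4"):
    p=cv2.imread(f"pics/{n}.png"); cv2.imwrite(f"pics/{n}e.png",cv2.resize(p,(800,600),interpolation=cv2.INTER_CUBIC))
E
```

```text
10.3583
```

View pics/w3e.png

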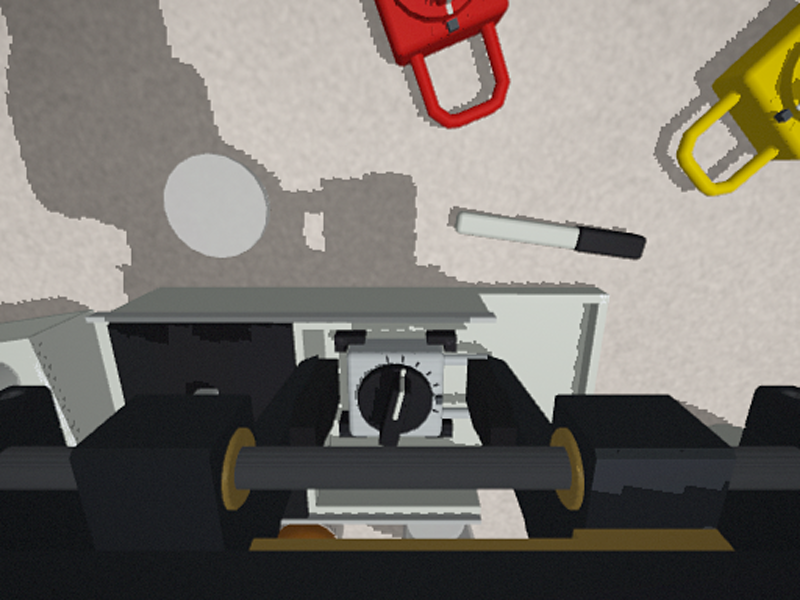

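View pics/w4e.png

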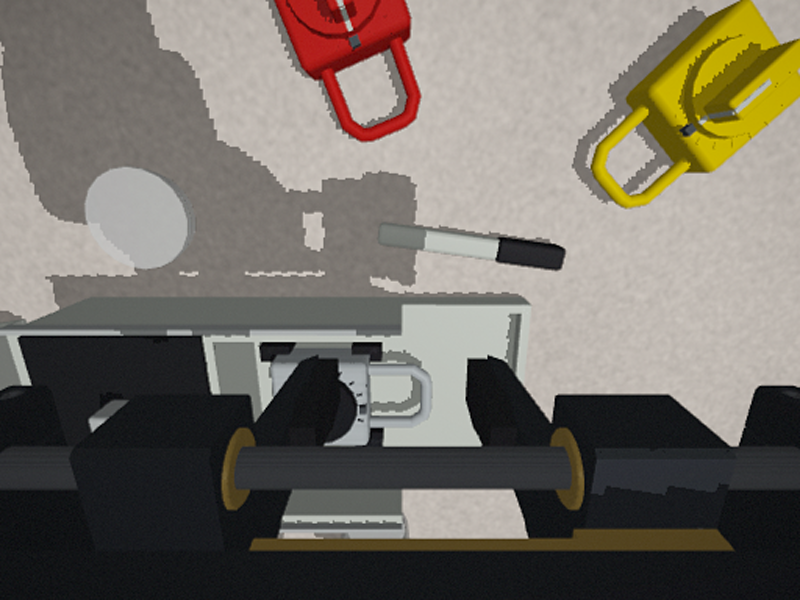

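```bash
python3 - <<'E'
import cv2
p=cv2.imread("pics/w3.png")[205:295,205:320]; cv2.imwrite("pics/w3c.png",cv2.resize(p,None,fx=6,fy=6,interpolation=cv2.INTER_CUBIC))
E
```

```text
(no output)
```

View pics/w3c.png

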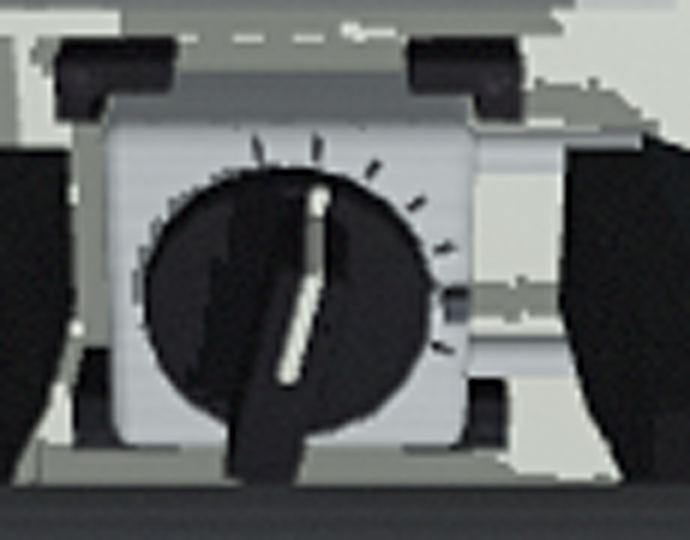

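The crop shows the silver body with the raised dark release mark at about (457,303), on the shackle side. Ticks run counter-clockwise at (445,247), (417,204), (375,170) and (318,150). The pointer line heads for the fourth tick, so about −80° (−1.40). I'll check this numerically.

```bash
python3 - <<'E'
from h import *
p,d,T,K=load("w3"); P=cloud(d,T,K); z=P[...,2]
# white line px
hsv=cv2.cvtColor(p,cv2.COLOR_RGB2HSV)
def c2p(u,v): return (205+u/6-.5+.08, 205+v/6-.5+.08)
A=onz(c2p(317,282),.062,T,K)[0];B=onz(c2p(288,375),.062,T,K)[0]
Rm=onz(c2p(457,303),.037,T,K)[0]; D=onz(c2p(320,195),.042,T,K)[0]
print("line ends",A.round(4),B.round(4),"mark",Rm.round(4),"disc end",D.round(4))
ticks=[onz(c2p(*q),.036,T,K)[0] for q in [(445,247),(417,204),(375,170),(318,150),(258,150),(440,348)]]
# lock body top
sub=np.zeros(z.shape,bool); sub[205:295,205:320]=1
body=sub&(z>.033)&(z<.039)&(hsv[...,2]>60)
r=cv2.minAreaRect(P[body][:,:2].astype(np.float32)*1000); print("body",np.median(P[body][:,2]).round(4),np.round(r[0],1),np.round(r[1],1),r[2])
# circle of ticks fit
t=np.array(ticks)[:,:2]; M=np.c_[2*t,np.ones(len(t))]; s=np.linalg.lstsq(M,(t**2).sum(1),rcond=None)[0]; print("tick circle",s[:2].round(4),np.sqrt(s[2]+s[0]**2+s[1]**2).round(4))
disc=sub&(z>.0395)&(z<.045)&(hsv[...,2]<80)
c,rad=cv2.minEnclosingCircle(P[disc][:,:2].astype(np.float32)*1000); print("disc",np.median(P[disc][:,2]).round(4),np.round(c,1),rad)
ctr=np.array(c)/1000
bar=sub&(z>.0575)&(z<.066)
q=P[bar][:,:2]; print("bar z",np.nanmedian(P[bar][:,2]).round(4),bar.sum()); r=cv2.minAreaRect(q.astype(np.float32)*1000); print(np.round(r[0],1),np.round(r[1],1),r[2])
ang=lambda v: np.degrees(np.arctan2(v[1],v[0]))
for C in (ctr,s[:2]):
  print("ctr",C.round(4),"mark",ang(Rm[:2]-C).round(1),"ptr",ang(A[:2]-C).round(1),ang(D[:2]-C).round(1),"ticks",[ang(k-C).round(1) for k in t])
print("lineAB",ang((A-B)[:2]))
# bow
mb=(z>.015)&(z<.03)
p4,d4,T4,K4=load("w4");P4=cloud(d4,T4,K4);z4=P4[...,2]
mb=(z4>.015)&(z4<.032);mb[:,:235]=0;mb[:,285:]=0;mb[:225]=0;mb[285:]=0
q=P4[mb][:,:2]; a=np.radians(7.7);cx=np.array([np.cos(a),np.sin(a)]);cy=np.array([-np.sin(a),np.cos(a)])
l=(q-ctr)@np.c_[cx,cy]; print("shackle pts in case frame: x",np.percentile(l[:,0],[1,99]).round(4),"y",np.percentile(l[:,1],[1,99]).round(4)); f=l[:,1]>l[:,1].max()-.006; print("crossbar z top",np.percentile(P4[mb][f][:,2],90),l[f].mean(0))
E
```

```text
line ends [ 0.5618 -0.0235  0.062 ] [ 0.5788 -0.0258  0.062 ] mark [0.577  0.0029 0.037 ] disc end [ 0.5572 -0.0237  0.042 ]
body 0.0353 [579.7 -26. ] [62.5 62.6] 7.810090065002441
tick circle [ 0.5804 -0.0259] 0.0283
disc 0.0415 [580.1 -24.7] 25.765344619750977
bar z 0.0623 830
[557.4 -22. ] [82.7 95. ] 7.802137851715088
ctr [ 0.5801 -0.0247] mark 96.3 ptr 176.5 177.5 ticks [np.float64(118.4), np.float64(138.6), np.float64(158.8), np.float64(-179.9), np.float64(-159.4), np.float64(75.6)]
ctr [ 0.5804 -0.0259] mark 96.6 ptr 172.6 174.4 ticks [np.float64(117.6), np.float64(137.0), np.float64(156.6), np.float64(177.5), np.float64(-162.0), np.float64(76.8)]
lineAB 172.37570121617497
shackle pts in case frame: x [-0.0338  0.0385] y [0.0303 0.0736]
crossbar z top 0.0248182597043227 [-0.00185299  0.07116416]
```

Body, disc and ticks agree on a centre of about (0.580, -0.026), with the face at 0.0353, the disc at 0.0415 and the bar top at 0.062. The pointer heading is about 175–178°, i.e. −80° from +y (97.7°). I'll check that the wrist can make the whole turn.

```bash
python3 - <<'E'
from h import *
print(np.round(get_joint_positions(),1))
for z in (.211,.36):
  for y0 in (177.7,137,97.7,-2.3,-42,-82.3,7.7,187.7):
    q=inverse_kinematics([.580,-.0258,z],down(np.radians(y0))); print(z,y0,None if q is None else np.round(q,1))
E
```

```text
[-25.   26.4  22.1 116.2 -15.   40.  104.3]
0.211 177.7 [-17.2  41.5  20.9 106.1 -23.3  36.6 105.5]
0.211 137 [-23.2  43.5  29.3 106.5 -32.7  38.7  72.6]
0.211 97.7 [-29.   46.4  38.1 106.8 -42.1  41.9  41. ]
0.211 -2.3 [-42.3  60.4  61.9 107.5 -65.5  57.4 -41.9]
0.211 -42 [-42.3  60.4  61.9 107.5 -65.5  57.4 -81.6]
0.211 -82.3 [ 27.9  47.2 -41.6 103.3  42.4  46.3 152.3]
0.211 7.7 [-42.3  60.4  61.9 107.5 -65.5  57.4 -31.9]
0.211 187.7 [-15.7  41.1  18.8 106.  -21.   36.2 113.5]
0.36 177.7 [-21.6  28.9  26.6 102.5 -15.9  52.3  99.6]
0.36 137 [-29.2  31.2  37.6 102.9 -23.1  53.7  65.3]
0.36 97.7 [-35.5  34.4  47.3 103.3 -30.2  55.8  32.2]
0.36 -2.3 [-43.6  42.2  62.6 103.7 -42.7  61.6 -57.2]
0.36 -42 [-43.6  42.2  62.6 103.7 -42.7  61.6 -96.9]
0.36 -82.3 [ 40.1  41.8 -61.6  98.8  40.4  64.7 153.7]
0.36 7.7 [-43.6  42.2  62.6 103.7 -42.7  61.6 -47.2]
0.36 187.7 [-19.7  28.4  23.9 102.4 -14.1  52.1 108.1]
```

```bash
python3 - <<'E'
from h import *
g=np.array([.580,-.0258,.2115]); r=lambda y:down(np.radians(y))
move_to(g+[0,0,.06],r(177.2)); grip(.036,25)
move_straight(g,rate=.1,rot=r(177.2)); print("down",np.round(get_ft_force(),2))
grip(0,25); print(get_clock(),get_finger_gap(),np.round(get_ft_force(),2),np.round(get_wrist_torque(),3))
for y in (157.7,137.7,117.7,97.7):
    move_straight(g,rate=.03,rot=r(y)); print(y,get_clock(),np.round(get_ft_force(),2),np.round(get_wrist_torque(),3),get_finger_gap())
wait(.2); grip(.036); wait(.1)
move_straight(g+[0,0,.06],rate=.15)
move_to([.515,-.03,.30],r(187.7)); shot("wrist","w5"); print(get_clock())
p=cv2.imread("pics/w5.png")[205:295,205:320]; cv2.imwrite("pics/w5c.png",cv2.resize(p,None,fx=6,fy=6,interpolation=cv2.INTER_CUBIC))
E
```

```text
down [ 0.57 -0.13  0.36]
12.475 0.011838556337071064 [-0.59 -0.48  4.13] [0.06  0.079 0.084]
157.7 12.9667 [-0.2   0.79  5.04] [ 0.25   0.164 -0.1  ] 0.011807862486086965
137.7 13.4667 [-0.05  1.51  5.5 ] [ 0.312  0.018 -0.108] 0.011814215774479463
117.7 13.9667 [1.24 1.44 4.34] [ 0.39  -0.096 -0.065] 0.011459149499266276
97.7 14.4667 [1.07 2.11 4.98] [ 0.473 -0.302 -0.041] 0.011858260463169089
17.0583
```

View pics/w5c.png

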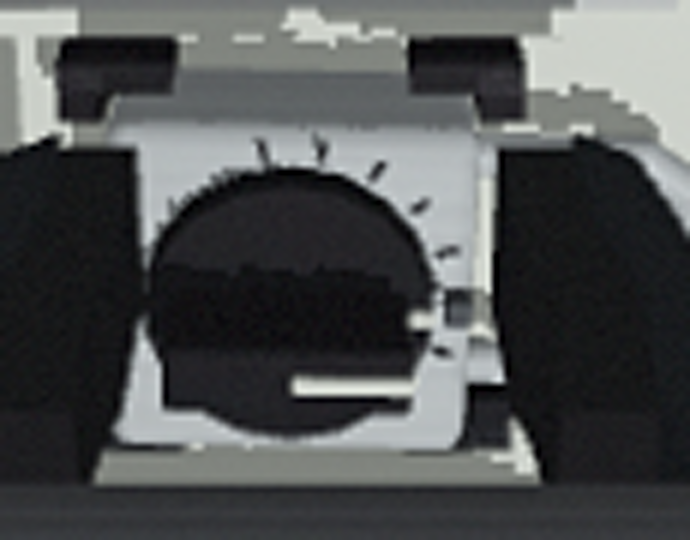

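The white line (crop (295,385) to (410,385)) and the disc mark (418,320) now point at the release mark (457,308). I'll check the angle, and the shackle bow's position by triangulating w3/w4.

```bash
python3 - <<'E'
from h import *
p,d,T,K=load("w5");P=cloud(d,T,K);z=P[...,2]
c2p=lambda u,v:(205+u/6-.42,205+v/6-.42)
A=onz(c2p(410,385),.062,T,K)[0];B=onz(c2p(295,385),.062,T,K)[0];D=onz(c2p(418,320),.042,T,K)[0];M=onz(c2p(457,308),.037,T,K)[0]
ang=lambda v: np.degrees(np.arctan2(v[1],v[0])).round(1)
C=np.array([.580,-.0258])
t=np.array([onz(c2p(*q),.036,T,K)[0][:2] for q in [(447,252),(420,207),(377,172),(321,150),(262,152),(441,351)]])
Mm=np.c_[2*t,np.ones(len(t))]; s=np.linalg.lstsq(Mm,(t**2).sum(1),rcond=None)[0][:2]
print("AB",ang((A-B)[:2]),A.round(4),B.round(4),"tickC",s.round(4),"D",ang(D[:2]-s),"M",ang(M[:2]-s),"ticks",[ang(k-s) for k in t])
# white line px by mask
sub=np.zeros(z.shape,bool);sub[262:278,250:278]=1
w=sub&(p.min(2)>150)&(z>.055); v,u=np.nonzero(w); Q=onz(np.c_[u,v],.062,T,K)[:,:2]
vx=cv2.fitLine((Q*1000).astype(np.float32),cv2.DIST_L2,0,.01,.01).ravel(); print("line dir",ang(vx[:2]),len(u))
# bow from depth in w4: crossbar pts along case frame
p4,d4,T4,K4=load("w4");P4=cloud(d4,T4,K4);z4=P4[...,2]
m=(z4>.019)&(z4<.030); q=P4[m]; a=np.radians(7.7);ax=np.c_[[np.cos(a),np.sin(a)],[-np.sin(a),np.cos(a)]]
l=(q[:,:2]-C)@ax; f=(abs(l[:,0])<.012)&(l[:,1]>.05)&(l[:,1]<.09); print("crossbar y range",np.percentile(l[f,1],[2,50,98]).round(4),"ztop",np.percentile(q[f,2],[50,95]).round(4),f.sum())
f=(abs(l[:,0])<.04)&(l[:,1]>.045)&(l[:,1]<.06); print("legs x",np.sort(l[f,0])[::10].round(4))
# top cam check of bow: pixel
E
```

```text
AB 97.6 [ 0.5779 -0.007   0.062 ] [ 0.5803 -0.0249  0.062 ] tickC [ 0.5804 -0.0261] D 96.0 M 95.0 ticks [np.float64(116.0), np.float64(136.0), np.float64(156.2), np.float64(177.0), np.float64(-162.9), np.float64(75.9)]
line dir -82.1 45
crossbar y range [0.068  0.0713 0.0756] ztop [0.0238 0.0251] 141
legs x [-0.0245 -0.0239 -0.0235 -0.0228 -0.0225 -0.0219 -0.0208 -0.0199 -0.0191
 -0.0181  0.0178  0.0181  0.0183  0.0188  0.0194  0.02    0.0206  0.0215
  0.0229  0.0243]
```

The dial is at the release mark: the line is at 97.7°, equal to the case's +y. The crossbar is at 71.8 mm and its top at z 0.025. Next I'll grip the crossbar and pull it out.

```bash
python3 - <<'E'
from h import *
a=np.radians(7.7); cy=np.array([-np.sin(a),np.cos(a),0]); rot=down(np.pi+a)
g=np.array([.580,-.0258,.179])+.0718*cy
move_to(g+[0,0,.06],rot); grip(.026,20)
move_straight(g+[0,0,.01],rate=.1); print(np.round(get_ft_force(),2))
move_straight(g,rate=.05); print("down",np.round(get_ft_force(),2),np.round(get_tcp_pos(),4))
grip(0,20); print(get_clock(),get_finger_gap(),np.round(get_ft_force(),2))
s=0
while s<.026:
    s+=.004; move_straight(g+cy*s,rate=.04); f=-np.array(get_ft_force())@cy; print(round(s,3),round(f,2),((np.array(get_tcp_pos())-g)@cy).round(4))
    if f>10: break
wait(.25)
grip(.026); move_straight(np.array(get_tcp_pos())+[0,0,.07],rate=.15)
move_to([.515,-.01,.30],rot); shot("wrist","w6"); print(get_clock())
p=cv2.imread("pics/w6.png"); cv2.imwrite("pics/w6c.png",cv2.resize(p[180:320,150:380],None,fx=3.4,fy=3.4,interpolation=cv2.INTER_CUBIC))
E
```

```text
[ 0.01 -0.34  1.08]
down [ 0.03 -0.66  0.36] [0.5702 0.0454 0.1788]
19.3583 0.007235374746248511 [0.86 0.21 0.91]
0.004 -0.05 0.0044
0.008 -0.22 0.0086
0.012 -0.42 0.0126
0.016 -0.59 0.0166
0.02 -0.71 0.0205
0.024 3.22 0.0234
0.028 11.45 0.0243
23.0083
```

View pics/w6c.png

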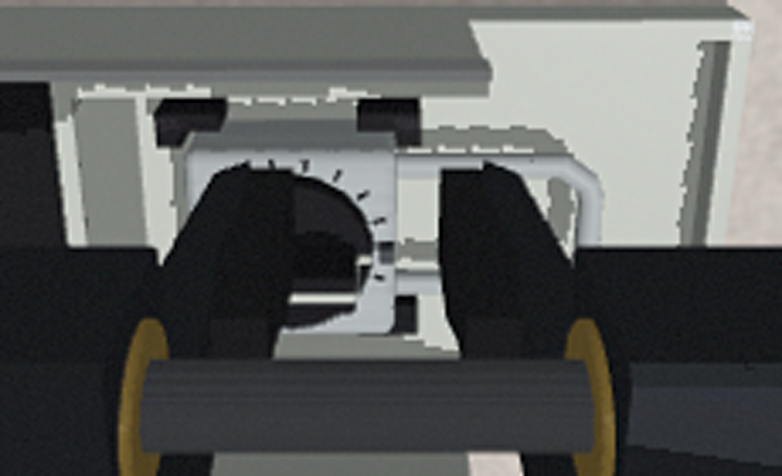

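The shackle is out (crossbar at crop (588,205)) and the lock is still in its stops. I'll measure the bow, then pick the lock up by the grip bar.

```bash
python3 - <<'E'
from h import *
p4,d4,T4,K4=load("w6");P4=cloud(d4,T4,K4);z4=P4[...,2]; C=np.array([.580,-.0258])
a=np.radians(7.7);ax=np.c_[[np.cos(a),np.sin(a)],[-np.sin(a),np.cos(a)]]
m=(z4>.019)&(z4<.030); q=P4[m]; l=(q[:,:2]-C)@ax; f=(l[:,0]>-.017)&(l[:,0]<.017)&(l[:,1]>.08)&(l[:,1]<.115); print("crossbar y",np.percentile(l[f,1],[2,50,98]).round(4),f.sum())
g=np.array([.580,-.0258,.2110]); r=lambda y:down(np.radians(y))
move_to(g+[0,0,.06],r(97.7)); grip(.036,50)
move_straight(g,rate=.1,rot=r(97.7)); print("down",np.round(get_ft_force(),2))
grip(0,50); wait(.2); print(get_clock(),get_finger_gap(),np.round(get_ft_force(),2))
move_straight(g+[0,0,.03],rate=.05); print(np.round(get_ft_force(),2),np.round(get_wrist_torque(),3),get_finger_gap())
shot("scene","s1")
move_straight(g+[0,0,.15],rate=.08); wait(.5)
print(get_clock(),np.round(get_ft_force(),2),np.round(get_wrist_torque(),3),get_finger_gap(),np.round(get_tcp_pos(),4))
shot("scene","s2");shot("wrist","w7");shot("top","t2")
for n,(y,x) in {"s2":((120,280),(130,330)),"t2":((110,250),(160,360))}.items():
    p=cv2.imread(f"pics/{n}.png")[y[0]:y[1],x[0]:x[1]]; cv2.imwrite(f"pics/{n}c.png",cv2.resize(p,None,fx=4,fy=4 if n=="t2" else 3.7,interpolation=cv2.INTER_CUBIC))
E
```

```text
crossbar y [0.0845 0.0932 0.0979] 172
down [0.68 0.25 0.84]
25.925 0.011327309647863252 [1.51 0.5  1.8 ]
[ 0.01  0.8  -3.97] [-0.085  0.066 -0.027] 0.011648372283350193
28.875 [ 0.09 -0.08 -4.01] [-0.084 -0.009  0.007] 0.01135596811960662 [ 0.58   -0.0258  0.361 ]
```

View pics/s2c.png

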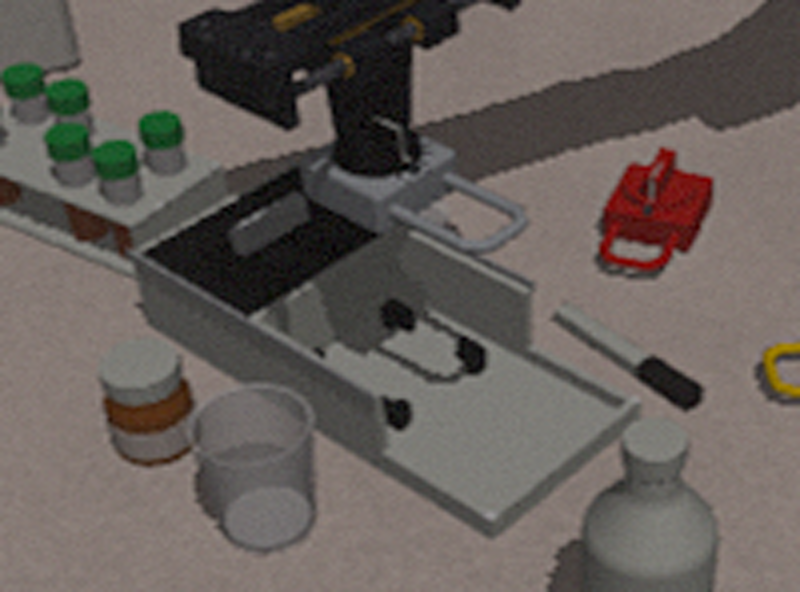

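View pics/w7.png

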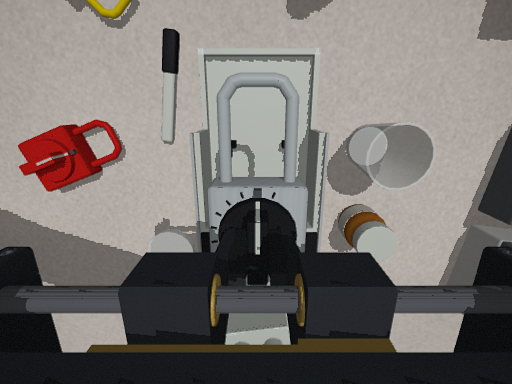

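View pics/t2c.png

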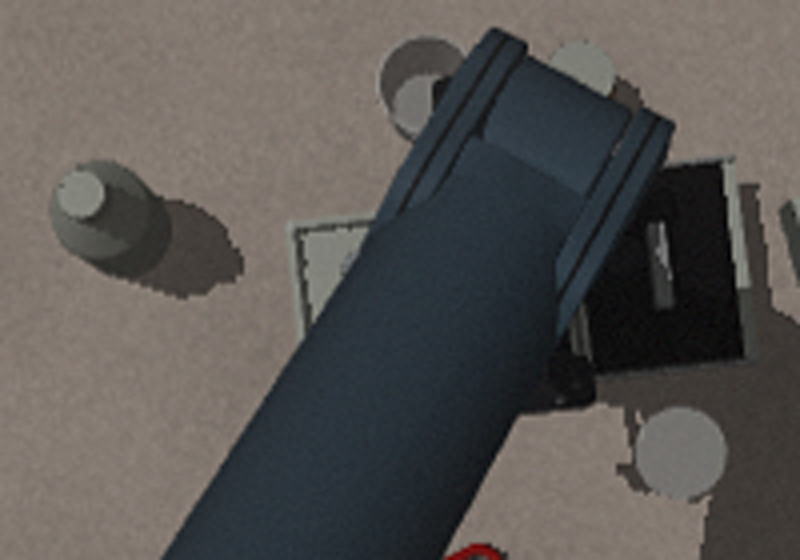

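The scene view shows the open lock hanging dial-up (crop (385,185)) with the shackle out. The cover is open over the closed half, and all bystanders are where they were. One last check of tilt, height, shackle and cover by depth before handing in.

```bash
python3 - <<'E'
from h import *
p,d,T,K=load("w7");P=cloud(d,T,K)
def plane(q):
    for _ in range(3):
        c=np.median(q,0); n=np.linalg.svd(q-q.mean(0))[2][2]; r=(q-q.mean(0))@n; q=q[abs(r)<.002]
    return q.mean(0),n*np.sign(n[2]),len(q)
m=np.zeros(d.shape,bool); m[186:250,210:306]=1; z=P[...,2]
f=m&(z>.165)&(z<.20)&(p.mean(2)>90)
c,n,k=plane(P[f]); print("face",c.round(4),"tilt rad",np.arccos(n[2]).round(3),k,"underside ~",(c[2]-.030).round(4))
a=np.radians(7.7);ax=np.c_[[np.cos(a),np.sin(a)],[-np.sin(a),np.cos(a)]]; C=np.array([.580,-.0258])
f=np.zeros(d.shape,bool);f[72:90,240:276]=1;f&=z>.13;q=P[f];print("bow from axis y",np.median((q[:,:2]-C)@ax,0).round(4),np.median(q[:,2]).round(4))
for n in ("t2",):
    p,d,T,K=load(n);P=cloud(d,T,K);z=P[...,2]; hsv=cv2.cvtColor(p,cv2.COLOR_RGB2HSV)
    m=np.zeros(z.shape,bool);m[155:195,315:335]=1;m&=(z>.082)&(z<.1);l=(P[m][:,:2]-C)@ax;print("rib y",np.median(l,0).round(4),m.sum())
print(get_clock(),get_finger_gap(),np.round(get_ft_force(),2),np.abs(get_qvel()).max())
E
```

```text
face [ 0.5781 -0.0059  0.1848] tilt rad 0.011 2244 underside ~ 0.1548
bow from axis y [-0.0006  0.094 ] 0.1732
rib y [-0.0018 -0.1044] 102
29.025 0.011491530220730961 [ 0.39  0.65 -3.8 ] 0.13405780614141505
```

```bash
python3 -c "
from plant import *
hand_in(); print(get_clock())"
```

```text
the job is handed in; nothing more can be done
the job is handed in; nothing more can be done
```

The job is handed in: the open lock is held up in the gripper by the dial's grip bar, at about 29 s of the 64 s allowed.

**What I did:** I dragged the cover open by its rib until it hit its stop. I turned the dial clockwise from −80° in four 20° clicks and let it centre at the release mark. Then I pulled the shackle out by its crossbar to its stop with the lock still in the nest, and lifted the lock about 15 cm.

**Last checks before handing in:**

| Check | Measured |
|---|---|
| Cover open | about 104 mm (limit is more than 95) |
| Dial after release | pointer line at 97.7°, in line with the lock's +y (measured before the shackle was pulled) |
| Shackle out | about 22 mm (crossbar 94 mm from the dial axis) |
| Underside of lock above bench | about 155 mm |
| Tilt from level | 0.01 rad |
| Grip on the bar | gap 11.5 mm at a commanded 50 N |
| Weight on the wrist | steady at about 4 N |

In the last pictures the bystanders looked unmoved, judged by eye. The arm partly hid the beaker and jar in the top view, but the scene view showed both standing. No check failed. The only mismatch was in the first picture of the dial, where a short white-line fit read 172° against 177.7° for its notch. I took the notch angle.

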